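Heft three look-alike cartons and pack them heaviest at the bottom

TASK

Three identical taped cartons stand on the bench, and only hefting them tells which is heavy. Stack all three in the low cardboard tray: the heaviest flat on the tray floor, the middle one on it, the lightest on top, squarely over each other and in line with the tray so that its deep cap could slide down over the stack. Keep the cartons right side up and leave the cap, the tape roll, the bottle and the screwdriver where they are.

Things in the scene. Friction and masses are not known exactly. Their poses are not given: they have to be found in the camera images.
- carton_a: closed cardboard carton, rigid, 110 mm long (its x), 62 mm wide (its y), 42 mm high, brown tape along the top; origin: centre of its underside; z up. All three cartons look the same; which one is heavy changes from run to run. They weigh about 0.13, 0.30 and 0.58 kg, each within 10 percent; the part packed inside sits centrally with 2 mm of play
- carton_b: second carton, outwardly the same as carton_a in size, look and axes
- carton_c: third carton, outwardly the same as carton_a in size, look and axes
- tray: open cardboard base tray of a shipping carton, loose on the bench, 0.35 kg: outside 158 mm (its x) by 128 mm (its y) by 59 mm high, walls and floor 4 mm thick, inside 150 by 120 by 55 mm deep, so that one carton lies in it lengthwise along the tray's x with about 29 mm free on either long side; origin: centre of its underside; z up
- tray_floor (a point): centre of the tray's inner floor, 4 mm above the tray's underside, axes as the tray's
- cap: bystander: the deep cap of the shipping carton, standing mouth down, 174 (its x) by 144 (its y) by 138 mm high; origin: centre of its underside
- tape_roll: bystander: roll of grey tape lying flat, 104 mm across, 49 mm high; origin: centre of its underside
- flux_bottle: bystander: white squeeze bottle with a pointed tip, 52 mm across, 125 mm high; origin: centre of its underside
- screwdriver: bystander: red-handled screwdriver lying on the bench, about 200 mm long along its x; origin: under its middle

How it is judged:
By the outcome, as a careful person would: the job done as asked, in the order asked, and still so for the second after the job is handed in, with the robot touching nothing.
It also fails if it takes over 72 s, if anything falls off the work surface, if the arm or the gripper's body presses on something with over 40 N, if the wrist force passes 120 N, or if a joint passes its speed limit or range.

ROBOT

A 6-joint arm with a two-finger parallel gripper is mounted at the origin on the work surface. World frame = base frame: x ahead of the robot, y to its left, z up, the work surface at z = 0. Lengths are in m, angles in rad, forces in N, time in s.
With the tool pointing down it reaches from about 0.275 to 0.775 m from the base axis. Payload 14.6 kg.
Tool frame: the origin (TCP) lies on the centre line of the jaws, within the pads' length; the fingertips stand 25 mm ahead of it and the grasp point (between the pads) lies 6 mm ahead of it; z points along the fingers, y is the line along which they close (so a half turn about z gives the same grasp; the last joint's range is limited). The gripper opens to 85 mm and grips with 20 to 120 N. Pads are 22 mm wide; open, the fingers measure 114 mm over their backs; the gripper's body (76 mm by 85 mm) begins 54 mm behind the grasp point. The pads swing forward as they close: fully open they stand 13 mm farther back than shut.
Start: joints at [1.109, 0.263, -0.048, 1.259, 0, 1.415], TCP at [0.159, 0.5, 0.256] pointing down, gripper open.
Joint ranges: [-2.65, 2.65], [-0.89, 1.7], [-1.18, 1.37], [-2.13, 2.11], [-1.35, 1.29], [-3.14, 3.14]. Speed limits (rad/s): [1.89, 1.89, 2.57, 2.79, 3.14, 3.14].

INTERFACE

Orientations are given as a unit quaternion [x, y, z, w].
In Python, from plant import manip gives the robot as it stands.
- The arm moves only by the tool jog_arm, never from a script. Its argument "moves" is a list of rows, each an object of numbers: "dx", "dy", "dz": the shift along the tool's x, y, z in mm; "roll": the turn about the tool's z in rad. In form: [{"dx": .., "dy": .., "dz": .., "roll": ..}, ...]. A call has 1 to 20 rows; each row is the pose to reach, as a shift and turn from the pose commanded when the call began, along the tool's axes at that moment; what a row does not reach only later rows make up. A row lasts 1/8 s, in which the tool goes at most 62.5 mm and 10.7 degrees, less where a joint would pass 70% of its speed; a pose out of reach is approached as far as the arm can. A call with a gripper value outside its range is refused whole. "fingers" is the opening, from 0 (shut) to 1 (fully open), set as the call begins (left out, the last holds). The fingers move at their own pace and stop on an object; the grip force is fixed at half the most. Time passes only in rows, so rows that repeat a pose let the fingers close. It gives the time, the measured TCP pose, the force, the opening and the grip force at its end, in the units of the state.
- manip.read_state(): the state, without advancing time (a new reading comes with each control period).
- manip.camera(name): name is "scene" or "side" or "wrist"; returns the picture (384x512x3 uint8, red, green, blue); there is no depth.
- manip.camera_info(name): a dict with "fovy" (degrees; the focal length in pixels is half the picture's height over the tangent of half this angle, whatever the lens; pixels are square), "cx", "cy" (the principal point, pixels), "dist" ([k1, k2, p1, p2, k3] as OpenCV has them; the pictures are not rectified), "pose" (4x4, takes a point from camera to world coordinates); the wrist camera has in their place "tool_from_camera" (4x4, takes a point from camera to tool coordinates, whose origin is the TCP and whose axes are the flange's). Camera axes: x right, y up, looking along -z (the intrinsics and any distortion apply to the point x, -y, -z); pixel columns grow to the right and rows downward; lengths in m; the calibration is good to about 2 mm. A picture is of the moment at which its call begins: read the wrist's pose just before it. camera_info takes no time and is no camera call.
- manip.job_done(): hands the job in; it is judged then, once.
The state is a dict: "t": time; "joints": joint angles; "dq": joint speeds; "joint_efforts": joint torques, N m; "position": TCP position; "ee_rot": TCP orientation; "ft_force": force on the tool from outside, world axes, zero at the start; "ft_torque": the same for the moment, N m; "opening": finger opening in m; "grip_force": force on a finger pad.
Only numpy, scipy, OpenCV 4.12 (cv2) and the standard library are available. Lean on these libraries where they do the work, as an engineer would, in place of code of your own. Each camera call takes 0.05 s, during which the arm holds its last target. There are 200 camera calls.

## Working session

There is one attempt and no reset: what is moved stays moved. The work goes in short steps, Python scripts to look and compute and a tool call to move; the robot and the scene stay as the last step left them, time stands still between calls to the robot, and variables do not carry over. Pictures are saved under pics/ and viewed, at most 10 in all, crops included, and the job is handed in when it is done.

Besides the shell and the picture viewer there is one more tool, called after "Emit:" as a command line: name --argument value ..., lists and objects as JSON in quotes. jog_arm: Moves the arm, as the interface text tells. Its arguments: {"type":"object","properties":{"moves":{"type":"array","items":{"type":"object","properties":{"dx":{"type":"number"},"dy":{"type":"number"},"dz":{"type":"number"},"roll":{"type":"number"}}}},"fingers":{"type":"number"}},"required":["moves"]}

```bash
mkdir -p pics; cat > h.py <<'E'
from plant import manip
import numpy as np, cv2
def K(i):
    f=192/np.tan(np.radians(i["fovy"])/2); return np.array([[f,0,i["cx"]],[0,f,i["cy"]],[0,0,1.]])
def rays(name,px,T=None):
    i=manip.camera_info(name); T=np.array(i["pose"]) if T is None else T
    u=cv2.undistortPoints(np.array(px,float).reshape(-1,1,2),K(i),np.array(i["dist"],float)).reshape(-1,2)
    d=np.c_[u[:,0],-u[:,1],-np.ones(len(u))]@T[:3,:3].T
    return T[:3,3],d
def onplane(name,px,z,T=None):
    o,d=rays(name,px,T); return o+d*((z-o[2])/d[:,2])[:,None]
def wristT(s):
    from scipy.spatial.transform import Rotation as R
    T=np.eye(4);T[:3,:3]=R.from_quat(s["ee_rot"]).as_matrix();T[:3,3]=s["position"]
    return T@np.array(manip.camera_info("wrist")["tool_from_camera"])
def snap(name,fn):
    im=np.array(manip.camera(name)); cv2.imwrite(fn,im[:,:,::-1]); return im
E
python3 - <<'E'
from h import *
s=manip.read_state();print(s)
a=[snap(n,f"pics/{n}0.png") for n in("scene","side")]
for n in("scene","side"):print(n,np.round(manip.camera_info(n)["pose"],3),manip.camera_info(n)["fovy"])
E
```

```text
{'t': 0.0, 'joints': array([ 1.10869890e+00,  2.63541831e-01, -4.89327953e-02,  1.25943058e+00,
       -3.70573979e-05,  1.41550853e+00]), 'dq': array([-0.00088101,  0.00155981, -0.00084039, -0.00026782,  0.00021301,
        0.00068038]), 'joint_efforts': array([ 1.42396049e-03, -6.37620020e+01,  3.84562969e+01,  1.39528260e-02,
       -1.10845438e-04,  4.18797958e-05]), 'position': array([0.15845133, 0.50024658, 0.25581682]), 'ee_rot': array([ 1.52803807e-01,  9.88256388e-01, -5.33861649e-04, -1.50793339e-04]), 'ft_force': array([-0.27981524, -0.17588308, -0.63795296]), 'ft_torque': array([ 0.00344094, -0.00217903, -0.03151201]), 'grip_force': 0.0, 'opening': 0.08548400287462421}
scene [[ 0.729 -0.556  0.399  1.114]
 [ 0.684  0.606 -0.406 -0.552]
 [-0.016  0.569  0.822  1.108]
 [ 0.     0.     0.     1.   ]] 50.52448484829626
side [[ 0.92   0.253 -0.299  0.137]
 [-0.391  0.626 -0.674 -1.081]
 [ 0.017  0.737  0.675  1.13 ]
 [ 0.     0.     0.     1.   ]] 44.820008163832185
```

View pics/scene0.png

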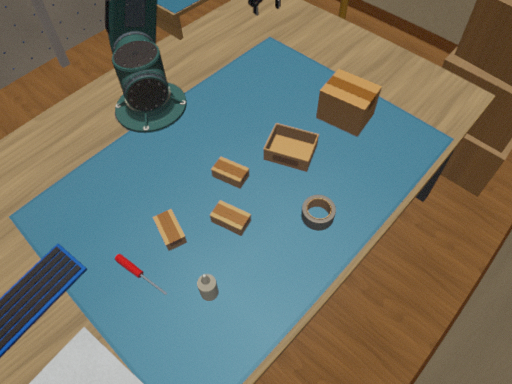

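View pics/side0.png

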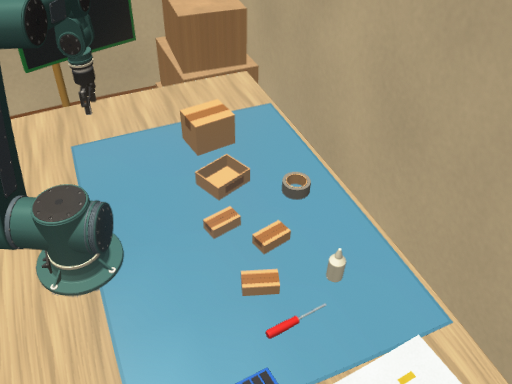

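The scene view shows the cartons at about (230,172), (231,216) and (169,228), the tray at (292,147) and the cap at (348,102). In the side view the cartons are at (222,222), (271,237) and (261,282), and the tray is at (222,177).

```bash
cat >> h.py <<'E'
def blobs(im,amin=150):
    h=cv2.cvtColor(im,cv2.COLOR_RGB2HSV)
    m=cv2.inRange(h,(5,80,40),(25,255,255))
    c,_=cv2.findContours(m,cv2.RETR_EXTERNAL,cv2.CHAIN_APPROX_NONE)
    return m,[x for x in c if cv2.contourArea(x)>amin]
E
python3 - <<'E'
from h import *
im={n:cv2.imread(f"pics/{n}0.png")[:,:,::-1].copy() for n in("scene","side")}
P={"scene":{"1":(230,172),"2":(231,216),"3":(169,228),"tray":(292,147)},"side":{"1":(222,222),"2":(271,237),"3":(261,282),"tray":(222,177)}}
for n in P:
    m,c=blobs(im[n])
    for k,p in P[n].items():
        for x in c:
            if cv2.pointPolygonTest(x,tuple(map(float,p)),False)>=0 and cv2.contourArea(x)<8000:
                M=cv2.moments(x);ce=(M["m10"]/M["m00"],M["m01"]/M["m00"])
                P[n][k]=ce
                w=onplane(n,x[:,0,:],0.03)[:,:2].astype(np.float32)
                print(n,k,np.round(ce,1),cv2.contourArea(x),"z.025:",np.round(onplane(n,[ce],0.025)[0],3),cv2.minAreaRect(w))
i=manip.camera_info("wrist");print(i["fovy"],np.round(i["tool_from_camera"],3))
for k,p in{"cap":(348,90),"roll":(318,212),"bot":(207,288)}.items():print(k,onplane("scene",[p],.04))
E
```

```text
scene 1 [229.9 171.8] 639.5 z.025: [ 0.475 -0.028  0.025] ((0.47613972425460815, -0.030343487858772278), (0.12145906686782837, 0.08157000690698624), 14.80615520477295)
scene 2 [229.9 217.1] 740.5 z.025: [ 0.6   -0.152  0.025] ((0.6010137796401978, -0.153599351644516), (0.11831001937389374, 0.07661324739456177), 14.807387351989746)
scene 3 [169.5 229. ] 677.5 z.025: [ 0.494 -0.307  0.025] ((0.495045930147171, -0.30766886472702026), (0.061238255351781845, 0.12976928055286407), 71.96037292480469)
scene tray [290.3 146.5] 1655.5 z.025: [0.552 0.192 0.025] ((0.5514209866523743, 0.19075220823287964), (0.16571883857250214, 0.16972099244594574), 22.889204025268555)
side 1 [221.6 221.5] 643.0 z.025: [ 0.474 -0.029  0.025] ((0.4747599959373474, -0.03276916220784187), (0.12653933465480804, 0.08900543302297592), 14.671963691711426)
side 2 [271.  236.2] 687.0 z.025: [ 0.6   -0.153  0.025] ((0.5998790264129639, -0.15556994080543518), (0.1297721266746521, 0.08520643413066864), 14.543329238891602)
side 3 [259.9 282. ] 836.5 z.025: [ 0.493 -0.31   0.025] ((0.49252602458000183, -0.3125284016132355), (0.08925139904022217, 0.11099275946617126), 71.84290313720703)
side tray [222.4 175.9] 1440.5 z.025: [0.558 0.196 0.025] ((0.5580138564109802, 0.19469058513641357), (0.19834768772125244, 0.17543265223503113), 22.46207618713379)
64.64963413408975 [[ 0.     0.948  0.318  0.082]
 [ 1.    -0.     0.    -0.001]
 [ 0.     0.318 -0.948 -0.117]
 [ 0.     0.     0.     1.   ]]
cap [[0.53751271 0.55304626 0.04      ]]
roll [[0.79342004 0.03879279 0.04      ]]
bot [[ 0.72200559 -0.36045824  0.04      ]]
```

Emit:
jog_arm --moves '[{"dx": -428, "dy": -172, "dz": 0}, {"dx": -428, "dy": -172, "dz": 0}, {"dx": -428, "dy": -172, "dz": 0}, {"dx": -428, "dy": -172, "dz": 0}, {"dx": -428, "dy": -172, "dz": 0}, {"dx": -428, "dy": -172, "dz": 0}, {"dx": -428, "dy": -172, "dz": 0}, {"dx": -428, "dy": -172, "dz": 0}, {"dx": -428, "dy": -172, "dz": 0}, {"dx": -428, "dy": -172, "dz": 0}, {"dx": -428, "dy": -172, "dz": 0}]' --fingers 1

```text
invalid input
```

```bash
python3 - <<'E'
from h import *
import json
s=manip.read_state();print(s["t"],s["position"],s["ee_rot"],s["joints"],s["ft_force"])
np.save("T_tray.npy",wristT(s));snap("wrist","pics/wtray.png")
E
```

```text
0.1 [0.15847501 0.50030193 0.25588013] [ 1.52804899e-01  9.88256269e-01 -4.35353432e-04 -1.40831603e-04] [ 1.10868506e+00  2.63491334e-01 -4.88315551e-02  1.25938856e+00
  3.80543311e-06  1.41549686e+00] [-0.25637195 -0.22693562 -0.01825008]
```

Emit:
jog_arm --moves '[{"dx": -84, "dy": -373, "roll": -0.57}, {"dx": -84, "dy": -373, "roll": -0.57}, {"dx": -84, "dy": -373, "roll": -0.57}, {"dx": -84, "dy": -373, "roll": -0.57}, {"dx": -84, "dy": -373, "roll": -0.57}, {"dx": -84, "dy": -373, "roll": -0.57}, {"dx": -84, "dy": -373, "roll": -0.57}, {"dx": -84, "dy": -373, "roll": -0.57}, {"dx": -84, "dy": -373, "roll": -0.57}, {"dx": -84, "dy": -373, "roll": -0.57}]'

```text
invalid input
```

```bash
python3 - <<'E'
from h import *
s=manip.read_state();print(s["t"],s["position"],s["ee_rot"],s["joints"],s["ft_force"])
np.save("T_c.npy",wristT(s));snap("wrist","pics/wc.png")
a=cv2.imread("pics/wtray.png");b=cv2.imread("pics/wc.png");cv2.imwrite("pics/both.png",cv2.resize(np.vstack([a,b]),(400,600),interpolation=cv2.INTER_AREA))
E
```

```text
0.15 [0.1584888  0.50033809 0.25596491] [ 1.52804174e-01  9.88256420e-01 -3.46744954e-04 -1.15871486e-04] [ 1.10868920e+00  2.63406798e-01 -4.87200072e-02  1.25940064e+00
  1.00905509e-05  1.41549952e+00] [-0.05507114  0.31312351  0.13020361]
```

View pics/both.png

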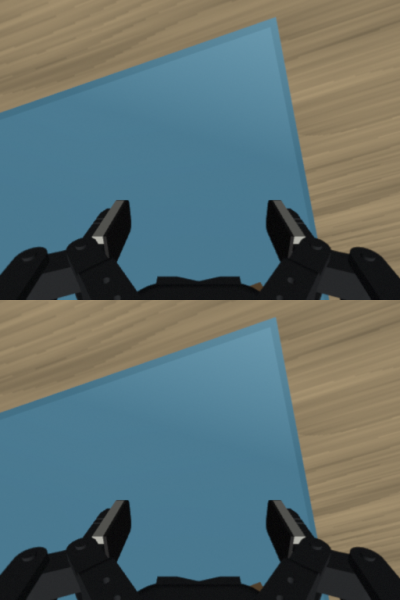

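The two panels are identical because both move calls were rejected as "invalid input", probably for the missing keys, so the arm has not moved. I'll give all four keys in each row.

Emit:
jog_arm --moves '[{"dx": -471, "dy": -172, "dz": 0, "roll": 0}, {"dx": -471, "dy": -172, "dz": 0, "roll": 0}, {"dx": -471, "dy": -172, "dz": 0, "roll": 0}, {"dx": -471, "dy": -172, "dz": 0, "roll": 0}, {"dx": -471, "dy": -172, "dz": 0, "roll": 0}, {"dx": -471, "dy": -172, "dz": 0, "roll": 0}, {"dx": -471, "dy": -172, "dz": 0, "roll": 0}, {"dx": -471, "dy": -172, "dz": 0, "roll": 0}, {"dx": -471, "dy": -172, "dz": 0, "roll": 0}, {"dx": -471, "dy": -172, "dz": 0, "roll": 0}, {"dx": -471, "dy": -172, "dz": 0, "roll": 0}]' --fingers 1

```text
t: 1.58
position: [0.5548, 0.1951, 0.2565]
ee_rot: [0.152, 0.988, 0.0, -0.0]
ft_force: [-0.8, -0.1, -0.2]
opening: 0.0855
grip_force: 0.0
```

```bash
python3 - <<'E'
from h import *
s=manip.read_state();np.save("T_tray.npy",wristT(s));snap("wrist","pics/wtray.png")
E
```

Emit:
jog_arm --moves '[{"dx": -89, "dy": -348, "dz": 0, "roll": -0.57}, {"dx": -89, "dy": -348, "dz": 0, "roll": -0.57}, {"dx": -89, "dy": -348, "dz": 0, "roll": -0.57}, {"dx": -89, "dy": -348, "dz": 0, "roll": -0.57}, {"dx": -89, "dy": -348, "dz": 0, "roll": -0.57}, {"dx": -89, "dy": -348, "dz": 0, "roll": -0.57}, {"dx": -89, "dy": -348, "dz": 0, "roll": -0.57}, {"dx": -89, "dy": -348, "dz": 0, "roll": -0.57}, {"dx": -89, "dy": -348, "dz": 0, "roll": -0.57}, {"dx": -89, "dy": -348, "dz": 0, "roll": -0.57}]'

```text
t: 2.88
position: [0.5355, -0.1632, 0.2565]
ee_rot: [-0.132, 0.991, -0.0, 0.0]
ft_force: [-0.3, -0.4, 0.4]
opening: 0.0853
grip_force: 0.0
```

```bash
python3 - <<'E'
from h import *
s=manip.read_state();print(s["t"],s["position"],s["ee_rot"],s["joints"],s["ft_force"])
np.save("T_c.npy",wristT(s));snap("wrist","pics/wc.png")
a=cv2.imread("pics/wtray.png");b=cv2.imread("pics/wc.png");cv2.imwrite("pics/both2.png",cv2.resize(np.hstack([a,b]),(800,300),interpolation=cv2.INTER_AREA))
E
```

```text
2.875 [ 0.5355191  -0.16315432  0.25645321] [-1.32096374e-01  9.91236872e-01 -2.85152920e-05  1.06556060e-04] [-4.41323362e-01  3.23209256e-01  3.97041812e-02  1.28708131e+00
  6.77877398e-05 -7.06290538e-01] [-0.3185998  -0.44931002  0.36193761]
```

View pics/both2.png

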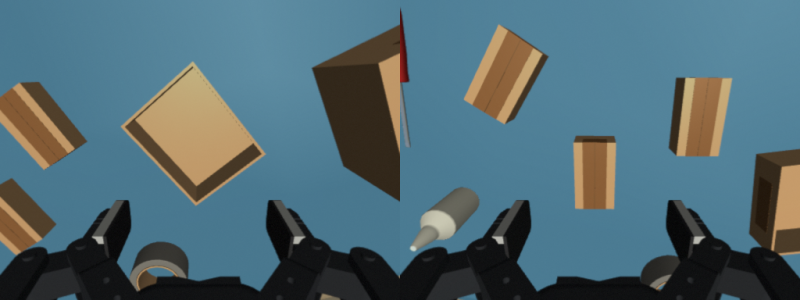

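The left half shows the tray under the gripper with its rim centred at about (193,133). The right half shows all three cartons, with 3 at (506,75), 2 at (594,173) and 1 at (703,117). Their top faces are bright and their sides dark, so I can segment the tops.

```bash
cat >> h.py <<'E'
def tops(im,T,z,vmin,amin=1000,amax=40000,k=3):
    h=cv2.cvtColor(im,cv2.COLOR_RGB2HSV)
    m=cv2.inRange(h,(5,60,vmin),(25,255,255)); m=cv2.morphologyEx(m,cv2.MORPH_CLOSE,np.ones((k,k)))
    m=cv2.morphologyEx(m,cv2.MORPH_OPEN,np.ones((5,5)))
    out=[]
    for x in cv2.findContours(m,cv2.RETR_EXTERNAL,cv2.CHAIN_APPROX_NONE)[0]:
        if not amin<cv2.contourArea(x)<amax: continue
        w=onplane("wrist",x[:,0,:]+0.0,z,T)[:,:2]
        c,(a,b),an=cv2.minAreaRect((w*1000).astype(np.float32))
        if a<b: a,b,an=b,a,an+90
        M=cv2.moments(x)
        out.append((np.round(c,1),round(a,1),round(b,1),round((an+90)%180-90,1),(int(M["m10"]/M["m00"]),int(M["m01"]/M["m00"]))))
    return out
E
python3 - <<'E'
from h import *
b=cv2.imread("pics/wc.png")[:,:,::-1].copy();a=cv2.imread("pics/wtray.png")[:,:,::-1].copy()
h=cv2.cvtColor(b,cv2.COLOR_RGB2HSV)
print(h[220,248],h[220,236],h[177,248],h[150,350],h[150,360],h[75,178])
for v in(100,130):
  for o in tops(b,np.load("T_c.npy"),.042,v):print(v,*o)
for v in(30,):
  for o in tops(a,np.load("T_tray.npy"),.059,v):print("tray",*o)
E
```

```text
[ 14 150 134] [ 14 152 139] [ 16 127  70] [ 16 127  52] [ 19 103 186] [ 19 104 162]
100 [561.1 148.3] 122.1 42.4 30.2 (496, 255)
100 [ 600.8 -152.6] 110.5 61.4 14.8 (248, 223)
100 [474.9 -29.3] 109.0 62.0 14.9 (387, 148)
100 [ 492.9 -308.4] 110.9 62.5 -18.2 (131, 95)
130 [557.6 149.9] 116.9 39.8 28.4 (497, 254)
130 [ 600.3 -152.7] 108.8 61.4 14.8 (248, 223)
130 [474.9 -29.1] 109.1 61.7 14.9 (387, 148)
130 [ 493.  -308.8] 109.9 61.8 -18.2 (130, 95)
tray [ 591.6 -115.3] 102.8 97.0 16.0 (26, 279)
tray [472.5  -5.7] 105.1 79.9 14.8 (49, 157)
tray [556.4 187.8] 157.3 127.4 22.4 (247, 173)
tray [613.2 405.8] 239.7 102.7 -2.3 (468, 138)
```

Emit:
jog_arm --moves '[{"dx": -66, "dy": -7, "dz": 60, "roll": 0}, {"dx": -66, "dy": -7, "dz": 110, "roll": 0}, {"dx": -66, "dy": -7, "dz": 140, "roll": 0}, {"dx": -66, "dy": -7, "dz": 180, "roll": 0}, {"dx": -66, "dy": -7, "dz": 210, "roll": 0}, {"dx": -66, "dy": -7, "dz": 221, "roll": 0}, {"dx": -66, "dy": -7, "dz": 221, "roll": 0}, {"dx": -66, "dy": -7, "dz": 221, "roll": 0}]'

```text
t: 3.92
position: [0.6016, -0.1541, 0.0366]
ee_rot: [-0.131, 0.991, -0.0, 0.001]
ft_force: [-0.2, 0.5, 0.4]
opening: 0.0852
grip_force: 0.0
```

Emit:
jog_arm --moves '[{"dx": 0, "dy": 0, "dz": 0, "roll": 0}, {"dx": 0, "dy": 0, "dz": 0, "roll": 0}, {"dx": 0, "dy": 0, "dz": 0, "roll": 0}, {"dx": 0, "dy": 0, "dz": 0, "roll": 0}, {"dx": 0, "dy": 0, "dz": 0, "roll": 0}, {"dx": 0, "dy": 0, "dz": 0, "roll": 0}]' --fingers 0

```text
t: 4.68
position: [0.6013, -0.1539, 0.0364]
ee_rot: [-0.131, 0.991, -0.0, 0.001]
ft_force: [-1.6, 1.7, 8.7]
opening: 0.0609
grip_force: 65.6
```

Emit:
jog_arm --moves '[{"dx": 0, "dy": 0, "dz": -15, "roll": 0}, {"dx": 0, "dy": 0, "dz": -30, "roll": 0}, {"dx": 0, "dy": 0, "dz": -30, "roll": 0}, {"dx": 0, "dy": 0, "dz": -30, "roll": 0}, {"dx": 0, "dy": 0, "dz": -30, "roll": 0}, {"dx": 0, "dy": 0, "dz": -30, "roll": 0}]'

```text
t: 5.42
position: [0.6007, -0.1539, 0.0649]
ee_rot: [-0.131, 0.991, 0.0, -0.0]
ft_force: [-0.4, -0.1, -5.7]
opening: 0.0612
grip_force: 68.7
```

Emit:
jog_arm --moves '[{"dx": 0, "dy": 0, "dz": 0, "roll": 0}]'

```text
t: 5.55
position: [0.6008, -0.1539, 0.0651]
ee_rot: [-0.131, 0.991, 0.0, -0.0]
ft_force: [0.6, 0.4, -5.6]
opening: 0.0608
grip_force: 68.7
```

The wrist reads about 5.6 N, which makes this the 0.58 kg carton, the heaviest. It goes straight to the tray.

Emit:
jog_arm --moves '[{"dx": 0, "dy": 0, "dz": -50, "roll": 0}, {"dx": -4, "dy": 30, "dz": -60, "roll": -0.03}, {"dx": -11, "dy": 80, "dz": -60, "roll": -0.06}, {"dx": -18, "dy": 135, "dz": -60, "roll": -0.1}, {"dx": -26, "dy": 190, "dz": -60, "roll": -0.128}, {"dx": -33, "dy": 245, "dz": -60, "roll": -0.128}, {"dx": -40, "dy": 295, "dz": -60, "roll": -0.128}, {"dx": -44, "dy": 328, "dz": -60, "roll": -0.128}, {"dx": -46, "dy": 341.5, "dz": -60, "roll": -0.128}, {"dx": -46, "dy": 341.5, "dz": -60, "roll": -0.128}, {"dx": -46, "dy": 341.5, "dz": -60, "roll": -0.128}, {"dx": -46, "dy": 341.5, "dz": -60, "roll": -0.128}, {"dx": -46, "dy": 341.5, "dz": -60, "roll": -0.128}]'

```text
t: 7.18
position: [0.5566, 0.1871, 0.1253]
ee_rot: [-0.194, 0.981, -0.0, -0.0]
ft_force: [0.5, 0.8, -6.5]
opening: 0.0607
grip_force: 72.2
```

```bash
python3 - <<'E'
from h import *
s=manip.read_state();print(s["t"],s["position"],s["ee_rot"],s["ft_force"])
snap("wrist","pics/w3.png")
E
```

```text
7.175 [0.5566367  0.18713218 0.12528606] [-1.93894568e-01  9.81022373e-01 -2.14160688e-05 -5.08889848e-06] [ 0.48663216  0.75542338 -6.50166732]
```

View pics/w3.png

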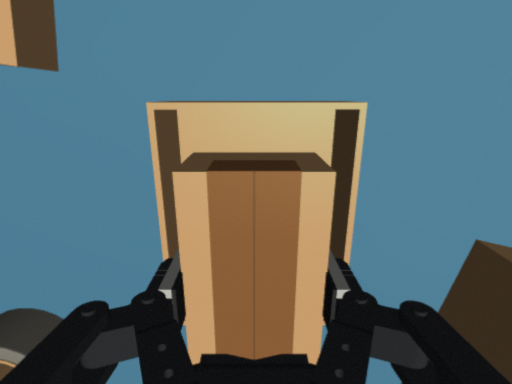

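The carton hangs level and in line with the tray. Its centre column is about 254 and the tray rim's is about 257. Lowering now.

Emit:
jog_arm --moves '[{"dx": 0, "dy": 0.5, "dz": 20, "roll": 0}, {"dx": 0, "dy": 0.5, "dz": 45, "roll": 0}, {"dx": 0, "dy": 0.5, "dz": 65, "roll": 0}, {"dx": 0, "dy": 0.5, "dz": 77, "roll": 0}, {"dx": 0, "dy": 0.5, "dz": 82, "roll": 0}, {"dx": 0, "dy": 0.5, "dz": 84, "roll": 0}, {"dx": 0, "dy": 0.5, "dz": 84, "roll": 0}, {"dx": 0, "dy": 0.5, "dz": 84, "roll": 0}]'

```text
t: 8.22
position: [0.5566, 0.1883, 0.0417]
ee_rot: [-0.194, 0.981, -0.0, 0.0]
ft_force: [-0.7, 0.9, -4.9]
opening: 0.061
grip_force: 72.1
```

Emit:
jog_arm --moves '[{"dx": 0, "dy": 0, "dz": 0, "roll": 0}, {"dx": 0, "dy": 0, "dz": 0, "roll": 0}, {"dx": 0, "dy": 0, "dz": 0, "roll": 0}, {"dx": 0, "dy": 0, "dz": 0, "roll": 0}]' --fingers 0.83

```text
t: 8.72
position: [0.5564, 0.1883, 0.0414]
ee_rot: [-0.194, 0.981, -0.0, 0.0]
ft_force: [0.2, 0.5, -0.5]
opening: 0.0709
grip_force: 0.0
```

Emit:
jog_arm --moves '[{"dx": 0, "dy": 0, "dz": -20, "roll": 0}, {"dx": 0, "dy": 0, "dz": -60, "roll": 0}, {"dx": 0, "dy": 0, "dz": -120, "roll": 0}, {"dx": 0, "dy": 0, "dz": -180, "roll": 0}, {"dx": 0, "dy": 0, "dz": -215, "roll": 0}, {"dx": 0, "dy": 0, "dz": -215, "roll": 0}, {"dx": 0, "dy": 0, "dz": -215, "roll": 0}, {"dx": 0, "dy": 0, "dz": -215, "roll": 0}]' --fingers 0.83

```text
t: 9.72
position: [0.5558, 0.1881, 0.255]
ee_rot: [-0.194, 0.981, 0.0, -0.001]
ft_force: [0.9, -0.2, 0.2]
opening: 0.0708
grip_force: 0.0
```

```bash
python3 - <<'E'
from h import *
s=manip.read_state();print(s["t"],s["position"],s["ee_rot"],s["ft_force"])
T=wristT(s);np.save("T4.npy",T);im=snap("wrist","pics/w4.png")
for o in tops(im,T,.059,30):print("tray",*o)
for v in(80,100,120):
  for o in tops(im,T,.046,v,k=1):print(v,*o)
E
```

```text
9.725 [0.55582898 0.18812871 0.25503808] [-1.94366259e-01  9.80928480e-01  8.83241545e-06 -1.03618447e-03] [ 0.87739607 -0.15108255  0.19091852]
tray [771.3  46.8] 75.4 56.1 -71.7 (73, 296)
tray [576.  482.9] 286.6 158.5 80.6 (451, 269)
tray [556.1 187.6] 157.4 127.4 22.4 (253, 170)
tray [490.9  -7.5] 72.6 67.8 -75.0 (86, 36)
80 [588.5 511.9] 298.5 92.0 43.7 (483, 281)
80 [559.3 188.8] 164.0 132.4 22.4 (247, 161)
80 [493.3 -18.8] 69.1 65.8 15.1 (79, 36)
100 [620.6 531.9] 217.1 79.6 37.3 (486, 301)
100 [549. 178.] 136.7 120.2 22.4 (253, 160)
100 [494.1 -20.8] 68.7 61.7 15.0 (78, 36)
120 [620.4 531.7] 213.8 79.6 37.3 (487, 300)
120 [546.8 181.8] 135.4 111.1 22.4 (253, 159)
120 [494.1 -20.9] 68.7 61.4 15.0 (78, 36)
```

View pics/w4.png

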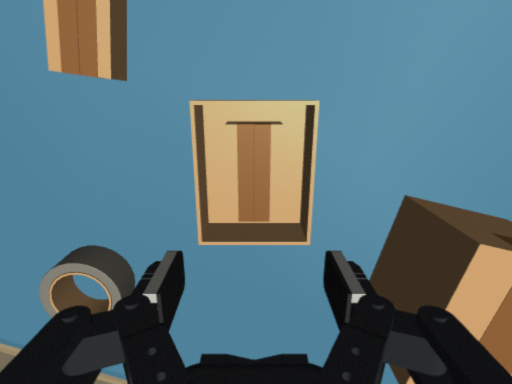

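The carton lies flat and in line in the tray. Its tape strip runs from about (254,125) to (254,221), and the rim is still at 22.4°. Measuring the tape strip gives the carton's centre.

```bash
cat >> h.py <<'E'
def tape(im,T,z,near,vr=(110,175)):
    h=cv2.cvtColor(im,cv2.COLOR_RGB2HSV)
    m=cv2.inRange(h,(8,135,vr[0]),(17,255,vr[1])); m=cv2.morphologyEx(cv2.morphologyEx(m,cv2.MORPH_CLOSE,np.ones((3,3))),cv2.MORPH_OPEN,np.ones((5,5)))
    best=None
    for x in cv2.findContours(m,cv2.RETR_EXTERNAL,cv2.CHAIN_APPROX_NONE)[0]:
        if cv2.contourArea(x)<500: continue
        c,(a,b),an=cv2.minAreaRect((onplane("wrist",x[:,0,:]+0.,z,T)[:,:2]*1000).astype(np.float32))
        if a<b:a,b,an=b,a,an+90
        print("tape",np.round(c,1),round(a,1),round(b,1),round((an+90)%180-90,1))
E
python3 - <<'E'
from h import *
im=cv2.imread("pics/w4.png")[:,:,::-1].copy();h=cv2.cvtColor(im,cv2.COLOR_RGB2HSV)
print(h[170,262],h[170,285],h[218,285],h[124,270],h[119,270])
tape(im,np.load("T4.npy"),.046,None,(90,255))
E
```

```text
[ 14 143 155] [ 18 104 208] [ 17 113 208] [ 15 136 122] [ 22  92 208]
tape [639.  571.4] 139.9 38.9 37.3
tape [556.3 186.9] 109.4 35.0 23.3
tape [494.8 -21.3] 66.2 35.1 14.9
```

Carton 2 sits within 1 mm of the tray centre. Carton 1 is next.

Emit:
jog_arm --moves '[{"dx": 158, "dy": -170, "dz": 0, "roll": 0.131}, {"dx": 158, "dy": -170, "dz": 0, "roll": 0.131}, {"dx": 158, "dy": -170, "dz": 30, "roll": 0.131}, {"dx": 158, "dy": -170, "dz": 60, "roll": 0.131}, {"dx": 158, "dy": -170, "dz": 100, "roll": 0.131}, {"dx": 158, "dy": -170, "dz": 130, "roll": 0.131}, {"dx": 158, "dy": -170, "dz": 160, "roll": 0.131}, {"dx": 158, "dy": -170, "dz": 190, "roll": 0.131}, {"dx": 158, "dy": -170, "dz": 212, "roll": 0.131}, {"dx": 158, "dy": -170, "dz": 219, "roll": 0.131}, {"dx": 158, "dy": -170, "dz": 219, "roll": 0.131}, {"dx": 158, "dy": -170, "dz": 219, "roll": 0.131}, {"dx": 158, "dy": -170, "dz": 219, "roll": 0.131}]' --fingers 1

```text
t: 11.4
position: [0.4754, -0.0293, 0.0379]
ee_rot: [-0.13, 0.992, -0.0, 0.001]
ft_force: [-0.7, 0.7, -1.1]
opening: 0.0852
grip_force: 0.0
```

Emit:
jog_arm --moves '[{"dx": 0, "dy": 0, "dz": 0, "roll": 0}, {"dx": 0, "dy": 0, "dz": 0, "roll": 0}, {"dx": 0, "dy": 0, "dz": 0, "roll": 0}, {"dx": 0, "dy": 0, "dz": 0, "roll": 0}, {"dx": 0, "dy": 0, "dz": 0, "roll": 0}, {"dx": 0, "dy": 0, "dz": 0, "roll": 0}]' --fingers 0

```text
t: 12.15
position: [0.4752, -0.0292, 0.0378]
ee_rot: [-0.13, 0.992, -0.0, 0.0]
ft_force: [-2.3, 0.7, 8.9]
opening: 0.0611
grip_force: 64.6
```

Emit:
jog_arm --moves '[{"dx": 0, "dy": 0, "dz": -15, "roll": 0}, {"dx": 0, "dy": 0, "dz": -30, "roll": 0}, {"dx": 0, "dy": 0, "dz": -30, "roll": 0}, {"dx": 0, "dy": 0, "dz": -30, "roll": 0}, {"dx": 0, "dy": 0, "dz": -30, "roll": 0}, {"dx": 0, "dy": 0, "dz": -30, "roll": 0}]'

```text
t: 12.9
position: [0.4748, -0.0292, 0.0669]
ee_rot: [-0.13, 0.992, 0.0, -0.0]
ft_force: [-0.7, 0.4, -0.7]
opening: 0.0608
grip_force: 65.8
```

Emit:
jog_arm --moves '[{"dx": 0, "dy": 0, "dz": 0, "roll": 0}, {"dx": 0, "dy": 0, "dz": 0, "roll": 0}]'

```text
t: 13.15
position: [0.475, -0.0292, 0.0672]
ee_rot: [-0.13, 0.992, 0.0, -0.0]
ft_force: [0.4, -0.1, -2.2]
opening: 0.0612
grip_force: 65.8
```

The readings are noisy, so I'll average several.

```bash
python3 - <<'E'
from h import *
f=[]
for _ in range(16): f.append(manip.read_state()["ft_force"][2]);manip.camera("wrist")
print(np.mean(f),np.std(f),manip.read_state()["t"])
E
```

```text
-1.23388139288086 0.5947684246171054 13.95
```

At 1.23 N this is the 0.13 kg carton, the lightest. I'll set it back down and take carton 3, which must be the middle one.

Emit:
jog_arm --moves '[{"dx": 0, "dy": 0, "dz": 15, "roll": 0}, {"dx": 0, "dy": 0, "dz": 26, "roll": 0}, {"dx": 0, "dy": 0, "dz": 29, "roll": 0}, {"dx": 0, "dy": 0, "dz": 29, "roll": 0}, {"dx": 0, "dy": 0, "dz": 29, "roll": 0}]'

```text
t: 14.58
position: [0.4752, -0.0292, 0.0385]
ee_rot: [-0.13, 0.992, -0.0, 0.0]
ft_force: [-0.0, -0.6, -0.8]
opening: 0.061
grip_force: 65.9
```

Emit:
jog_arm --moves '[{"dx": 0, "dy": 0, "dz": 0, "roll": 0}, {"dx": 0, "dy": 0, "dz": 0, "roll": 0}, {"dx": 0, "dy": 0, "dz": 0, "roll": 0}, {"dx": 0, "dy": 0, "dz": -30, "roll": 0}, {"dx": 0, "dy": 0, "dz": -80, "roll": 0}, {"dx": 10, "dy": -50, "dz": -110, "roll": 0.1}, {"dx": 55, "dy": -274.5, "dz": -110, "roll": 0.578}, {"dx": 55, "dy": -274.5, "dz": -110, "roll": 0.578}, {"dx": 55, "dy": -274.5, "dz": -110, "roll": 0.578}, {"dx": 55, "dy": -274.5, "dz": -110, "roll": 0.578}, {"dx": 55, "dy": -274.5, "dz": -110, "roll": 0.578}, {"dx": 55, "dy": -274.5, "dz": -110, "roll": 0.578}]' --fingers 1

```text
t: 16.08
position: [0.4923, -0.308, 0.1481]
ee_rot: [0.158, 0.987, 0.0, -0.0]
ft_force: [0.3, 0.5, -0.0]
opening: 0.0854
grip_force: 0.0
```

Emit:
jog_arm --moves '[{"dx": -0.7, "dy": 0, "dz": 40, "roll": 0}, {"dx": -0.7, "dy": 0, "dz": 75, "roll": 0}, {"dx": -0.7, "dy": 0, "dz": 100, "roll": 0}, {"dx": -0.7, "dy": 0, "dz": 111, "roll": 0}, {"dx": -0.7, "dy": 0, "dz": 111, "roll": 0}, {"dx": -0.7, "dy": 0, "dz": 111, "roll": 0}]'

```text
t: 16.82
position: [0.4937, -0.3089, 0.0384]
ee_rot: [0.158, 0.987, -0.0, 0.001]
ft_force: [-0.1, -0.3, 0.7]
opening: 0.0853
grip_force: 0.0
```

Emit:
jog_arm --moves '[{"dx": 0, "dy": 0, "dz": 0, "roll": 0}, {"dx": 0, "dy": 0, "dz": 0, "roll": 0}, {"dx": 0, "dy": 0, "dz": 0, "roll": 0}, {"dx": 0, "dy": 0, "dz": 0, "roll": 0}, {"dx": 0, "dy": 0, "dz": 0, "roll": 0}, {"dx": 0, "dy": 0, "dz": 0, "roll": 0}]' --fingers 0

```text
t: 17.58
position: [0.4935, -0.309, 0.0382]
ee_rot: [0.158, 0.987, -0.0, 0.001]
ft_force: [-1.8, 2.0, 8.1]
opening: 0.0612
grip_force: 65.6
```

Emit:
jog_arm --moves '[{"dx": 0, "dy": 0, "dz": -30, "roll": 0}, {"dx": 0, "dy": 0, "dz": -70, "roll": 0}, {"dx": 0, "dy": 0, "dz": -120, "roll": 0}, {"dx": 0, "dy": 0, "dz": -150, "roll": 0}, {"dx": 0, "dy": 0, "dz": -150, "roll": 0}, {"dx": 0, "dy": 0, "dz": -150, "roll": 0}, {"dx": 0, "dy": 0, "dz": -150, "roll": 0}]'

```text
t: 18.45
position: [0.4927, -0.3084, 0.1858]
ee_rot: [0.158, 0.987, 0.001, -0.001]
ft_force: [-0.4, 0.9, -3.6]
opening: 0.0611
grip_force: 67.3
```

```bash
python3 - <<'E'
from h import *
f=[]
for _ in range(10): f.append(manip.read_state()["ft_force"][2]);manip.camera("wrist")
print(np.mean(f),np.std(f));s=manip.read_state();print(s["t"],s["position"],s["ee_rot"])
E
```

```text
-3.443410423151886 0.5128907891374711
18.95 [ 0.49318412 -0.30881044  0.18725506] [ 1.58219189e-01  9.87404014e-01 -1.20622107e-05 -2.30614999e-05]
```

At 3.4 N it is the middle carton. Carrying it to the tray.

Emit:
jog_arm --moves '[{"dx": 6, "dy": 30, "dz": 0, "roll": -0.04}, {"dx": 16, "dy": 80, "dz": 0, "roll": -0.12}, {"dx": 26, "dy": 135, "dz": 0, "roll": -0.2}, {"dx": 37, "dy": 190, "dz": 0, "roll": -0.28}, {"dx": 47, "dy": 245, "dz": 0, "roll": -0.36}, {"dx": 58, "dy": 300, "dz": 0, "roll": -0.44}, {"dx": 68, "dy": 350, "dz": 0, "roll": -0.52}, {"dx": 78, "dy": 400, "dz": 0, "roll": -0.6}, {"dx": 87, "dy": 445, "dz": 0, "roll": -0.67}, {"dx": 93, "dy": 478, "dz": 0, "roll": -0.709}, {"dx": 95, "dy": 491.4, "dz": 0, "roll": -0.709}, {"dx": 95, "dy": 491.4, "dz": 0, "roll": -0.709}, {"dx": 95, "dy": 491.4, "dz": 0, "roll": -0.709}, {"dx": 95, "dy": 491.4, "dz": 0, "roll": -0.709}, {"dx": 95, "dy": 491.4, "dz": 0, "roll": -0.709}]'

```text
t: 20.82
position: [0.5565, 0.187, 0.1874]
ee_rot: [-0.194, 0.981, -0.0, 0.0]
ft_force: [0.1, 0.6, -2.2]
opening: 0.0611
grip_force: 67.6
```

```bash
python3 - <<'E'
from h import *
s=manip.read_state();T=wristT(s);print(s["t"],s["position"],s["ee_rot"])
im=snap("wrist","pics/w5.png")
z=s["position"][2]-.0382+.042
print(onplane("wrist",[(254,169)],z,T)*1000)
tape(im,T,z,None,(80,255))
for o in tops(im,T,.059,30):print(*o)
E
```

```text
20.825 [0.55654049 0.18704738 0.18737796] [-1.93873639e-01  9.81026508e-01 -8.92054015e-06  4.31066711e-05]
[[505.25617358 165.29510732 191.1779641 ]]
tape [547.8 182.7] 93.5 36.0 22.4
tape [494.8 161.4] 15.0 7.0 -67.6
tape [490.9  78.4] 21.2 15.5 14.8
[771.9  30.5] 65.3 35.6 -24.2 (28, 330)
[591.7 412.7] 216.7 105.9 37.3 (467, 284)
[605.2 206.5] 263.0 135.4 22.4 (254, 223)
[498.2  -0. ] 70.8 50.1 -74.8 (48, 34)
```

Emit:
jog_arm --moves '[{"dx": -0.8, "dy": 0.5, "dz": 30, "roll": 0}, {"dx": -0.8, "dy": 0.5, "dz": 60, "roll": 0}, {"dx": -0.8, "dy": 0.5, "dz": 82, "roll": 0}, {"dx": -0.8, "dy": 0.5, "dz": 95, "roll": 0}, {"dx": -0.8, "dy": 0.5, "dz": 101, "roll": 0}, {"dx": -0.8, "dy": 0.5, "dz": 103, "roll": 0}, {"dx": -0.8, "dy": 0.5, "dz": 103, "roll": 0}, {"dx": -0.8, "dy": 0.5, "dz": 103, "roll": 0}, {"dx": -0.8, "dy": 0.5, "dz": 103, "roll": 0}]'

```text
t: 22.0
position: [0.5572, 0.1885, 0.0846]
ee_rot: [-0.194, 0.981, 0.0, 0.0]
ft_force: [0.2, 0.5, -2.3]
opening: 0.0609
grip_force: 67.9
```

Emit:
jog_arm --moves '[{"dx": 0, "dy": 0, "dz": 0, "roll": 0}, {"dx": 0, "dy": 0, "dz": 0, "roll": 0}, {"dx": 0, "dy": 0, "dz": 0, "roll": 0}, {"dx": 0, "dy": 0, "dz": 0, "roll": 0}]' --fingers 0.83

```text
t: 22.5
position: [0.5571, 0.1884, 0.0843]
ee_rot: [-0.194, 0.981, -0.0, 0.0]
ft_force: [-0.7, -0.3, -0.3]
opening: 0.0712
grip_force: 0.0
```

Emit:
jog_arm --moves '[{"dx": 0, "dy": 0, "dz": -20, "roll": 0}, {"dx": 0, "dy": 0, "dz": -60, "roll": 0}, {"dx": 0, "dy": 0, "dz": -120, "roll": 0}, {"dx": 0, "dy": 0, "dz": -165, "roll": 0}, {"dx": 0, "dy": 0, "dz": -190, "roll": 0}, {"dx": 0, "dy": 0, "dz": -190, "roll": 0}, {"dx": 0, "dy": 0, "dz": -190, "roll": 0}, {"dx": 0, "dy": 0, "dz": -190, "roll": 0}]'

```text
t: 23.5
position: [0.5567, 0.1884, 0.2732]
ee_rot: [-0.194, 0.981, -0.0, -0.001]
ft_force: [0.7, -0.3, 0.0]
opening: 0.0706
grip_force: 0.0
```

```bash
python3 - <<'E'
from h import *
s=manip.read_state();T=wristT(s);np.save("T6.npy",T);print(s["t"],s["position"],s["ee_rot"])
im=snap("wrist","pics/w6.png")
tape(im,T,.088,None,(80,255))
for o in tops(im,T,.059,30):print(*o)
E
```

```text
23.5 [0.55666964 0.18835546 0.27317384] [-1.94328330e-01  9.80936120e-01 -9.34242865e-07 -9.10058117e-04]
tape [598.5 509.4] 149.4 50.8 37.3
tape [556.5 186.8] 112.0 34.9 23.4
tape [491.8  -1.4] 61.3 30.9 15.0
[786.2  46.4] 75.2 60.9 68.5 (83, 292)
[581.2 497.2] 313.3 168.6 80.6 (448, 267)
[556.  187.5] 156.8 127.3 22.4 (253, 166)
[489.8 -10.1] 71.9 71.4 -75.0 (93, 36)
```

View pics/w6.png

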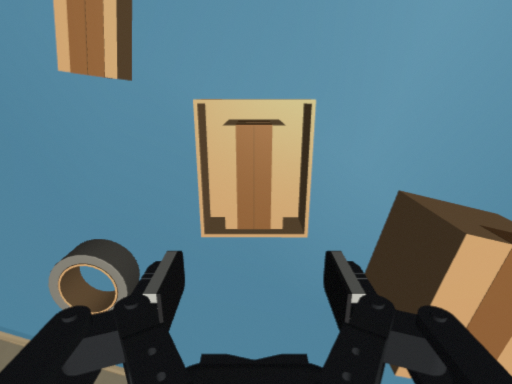

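The middle carton sits squarely on the heavy one: its tape is centred at (556.5,186.8) and the tray at (556,187.5). The lightest carton is next.

Emit:
jog_arm --moves '[{"dx": 158, "dy": -170, "dz": 0, "roll": 0.131}, {"dx": 158, "dy": -170, "dz": 0, "roll": 0.131}, {"dx": 158, "dy": -170, "dz": 40, "roll": 0.131}, {"dx": 158, "dy": -170, "dz": 80, "roll": 0.131}, {"dx": 158, "dy": -170, "dz": 115, "roll": 0.131}, {"dx": 158, "dy": -170, "dz": 147, "roll": 0.131}, {"dx": 158, "dy": -170, "dz": 177, "roll": 0.131}, {"dx": 158, "dy": -170, "dz": 207, "roll": 0.131}, {"dx": 158, "dy": -170, "dz": 229, "roll": 0.131}, {"dx": 158, "dy": -170, "dz": 236, "roll": 0.131}, {"dx": 158, "dy": -170, "dz": 236, "roll": 0.131}, {"dx": 158, "dy": -170, "dz": 236, "roll": 0.131}, {"dx": 158, "dy": -170, "dz": 236, "roll": 0.131}]' --fingers 1

```text
t: 25.18
position: [0.4762, -0.0291, 0.0389]
ee_rot: [-0.13, 0.992, -0.0, 0.001]
ft_force: [0.2, -0.6, -0.1]
opening: 0.0853
grip_force: 0.0
```

Emit:
jog_arm --moves '[{"dx": 0, "dy": 0, "dz": 0, "roll": 0}, {"dx": 0, "dy": 0, "dz": 0, "roll": 0}, {"dx": 0, "dy": 0, "dz": 0, "roll": 0}, {"dx": 0, "dy": 0, "dz": 0, "roll": 0}, {"dx": 0, "dy": 0, "dz": 0, "roll": 0}, {"dx": 0, "dy": 0, "dz": 0, "roll": 0}]' --fingers 0

```text
t: 25.92
position: [0.476, -0.029, 0.0388]
ee_rot: [-0.13, 0.992, -0.0, 0.0]
ft_force: [-2.1, 0.5, 8.9]
opening: 0.0612
grip_force: 64.5
```

Emit:
jog_arm --moves '[{"dx": 0, "dy": 0, "dz": -30, "roll": 0}, {"dx": 0, "dy": 0, "dz": -70, "roll": 0}, {"dx": 0, "dy": 0, "dz": -120, "roll": 0}, {"dx": 0, "dy": 0, "dz": -170, "roll": 0}, {"dx": 0, "dy": 0, "dz": -180, "roll": 0}, {"dx": 0, "dy": 0, "dz": -180, "roll": 0}, {"dx": 0, "dy": 0, "dz": -180, "roll": 0}, {"dx": 0, "dy": 0, "dz": -180, "roll": 0}]'

```text
t: 26.92
position: [0.4753, -0.0289, 0.2171]
ee_rot: [-0.13, 0.992, 0.0, -0.001]
ft_force: [1.2, -0.7, -1.7]
opening: 0.0606
grip_force: 66.5
```

Emit:
jog_arm --moves '[{"dx": -18, "dy": 25, "dz": 0, "roll": -0.02}, {"dx": -45, "dy": 63, "dz": 0, "roll": -0.05}, {"dx": -75, "dy": 105, "dz": 0, "roll": -0.08}, {"dx": -105, "dy": 147, "dz": 0, "roll": -0.11}, {"dx": -126, "dy": 176, "dz": 0, "roll": -0.13}, {"dx": -135, "dy": 188.6, "dz": 0, "roll": -0.13}, {"dx": -135, "dy": 188.6, "dz": 0, "roll": -0.13}, {"dx": -135, "dy": 188.6, "dz": 0, "roll": -0.13}, {"dx": -135, "dy": 188.6, "dz": 0, "roll": -0.13}, {"dx": -135, "dy": 188.6, "dz": 0, "roll": -0.13}]'

```text
t: 28.18
position: [0.5577, 0.1874, 0.2185]
ee_rot: [-0.193, 0.981, -0.0, 0.0]
ft_force: [0.6, 0.3, -1.7]
opening: 0.061
grip_force: 66.6
```

```bash
python3 - <<'E'
from h import *
s=manip.read_state();T=wristT(s);print(s["t"],s["position"],s["ee_rot"])
im=snap("wrist","pics/w7.png")
tape(im,T,s["position"][2]-.0388+.042,None,(80,255))
E
```

```text
28.175 [0.55766411 0.18738022 0.21848523] [-1.93403301e-01  9.81119335e-01 -1.84790380e-05  1.13622758e-04]
tape [549.3 183.1] 94.0 36.0 22.3
tape [496.  161.8] 15.8 7.0 -67.7
```

Emit:
jog_arm --moves '[{"dx": 0.2, "dy": 0.5, "dz": 30, "roll": 0}, {"dx": 0.2, "dy": 0.5, "dz": 58, "roll": 0}, {"dx": 0.2, "dy": 0.5, "dz": 75, "roll": 0}, {"dx": 0.2, "dy": 0.5, "dz": 85, "roll": 0}, {"dx": 0.2, "dy": 0.5, "dz": 90, "roll": 0}, {"dx": 0.2, "dy": 0.5, "dz": 91.5, "roll": 0}, {"dx": 0.2, "dy": 0.5, "dz": 91.5, "roll": 0}, {"dx": 0.2, "dy": 0.5, "dz": 91.5, "roll": 0}, {"dx": 0.2, "dy": 0.5, "dz": 91.5, "roll": 0}]'

```text
t: 29.35
position: [0.5575, 0.1884, 0.127]
ee_rot: [-0.194, 0.981, 0.0, 0.0]
ft_force: [0.2, -0.2, -1.5]
opening: 0.061
grip_force: 66.5
```

Emit:
jog_arm --moves '[{"dx": 0, "dy": 0, "dz": 0, "roll": 0}, {"dx": 0, "dy": 0, "dz": 0, "roll": 0}, {"dx": 0, "dy": 0, "dz": 0, "roll": 0}, {"dx": 0, "dy": 0, "dz": 0, "roll": 0}]' --fingers 0.85

```text
t: 29.85
position: [0.5574, 0.1884, 0.1268]
ee_rot: [-0.194, 0.981, 0.0, 0.0]
ft_force: [-0.5, 0.6, 0.5]
opening: 0.0726
grip_force: 0.0
```

Emit:
jog_arm --moves '[{"dx": 0, "dy": 0, "dz": -20, "roll": 0}, {"dx": 0, "dy": 0, "dz": -60, "roll": 0}, {"dx": 0, "dy": 0, "dz": -120, "roll": 0}, {"dx": 0, "dy": 0, "dz": -165, "roll": 0}, {"dx": 0, "dy": 0, "dz": -180, "roll": 0}, {"dx": 0, "dy": 0, "dz": -180, "roll": 0}, {"dx": 0, "dy": 0, "dz": -180, "roll": 0}, {"dx": 0, "dy": 0, "dz": -180, "roll": 0}]'

```text
t: 30.85
position: [0.5571, 0.1883, 0.3058]
ee_rot: [-0.194, 0.981, -0.0, -0.001]
ft_force: [0.1, 0.5, 0.1]
opening: 0.0724
grip_force: 0.0
```

```bash
python3 - <<'E'
from h import *
s=manip.read_state();T=wristT(s);print(s["t"],s["position"],s["ee_rot"])
im=snap("wrist","pics/w8.png")
tape(im,T,.130,None,(80,255))
for o in tops(im,T,.059,30):print(*o)
b=snap("side","pics/side8.png");c=snap("scene","pics/scene8.png")
cv2.imwrite("pics/fin.png",cv2.resize(np.vstack([np.hstack([im[:,:,::-1],b[:,:,::-1]]),np.hstack([c[:,:,::-1],cv2.resize(b[100:244,130:322,::-1],(512,384))])]),(800,600),interpolation=cv2.INTER_AREA))
E
```

```text
30.85 [0.55705547 0.18831544 0.30576648] [-1.93845060e-01  9.81031807e-01 -6.00225562e-06 -8.28093580e-04]
tape [569.5 470.8] 128.9 52.2 8.8
tape [555.8 187.1] 109.6 35.1 22.2
[787.7  45.6] 75.3 59.6 68.7 (94, 279)
[588.8 521.1] 356.5 184.6 80.9 (444, 262)
[561.  189.6] 166.4 127.3 22.4 (253, 162)
```

View pics/fin.png

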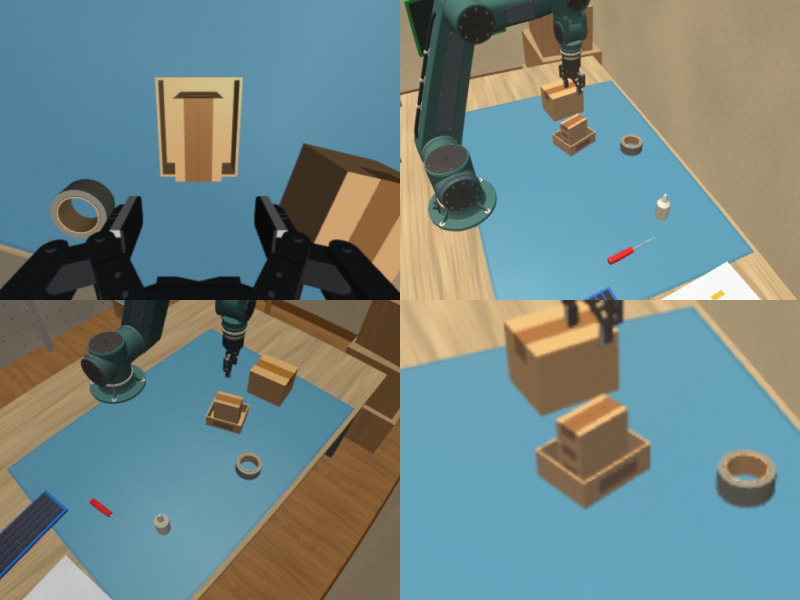

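The top carton is at (555.8,187.1) and 22.2°, against the tray at (556.2,187.6) and 22.4°. All three are stacked squarely, the bystanders haven't moved, and the arm is clear, so I'm handing in.

```bash
python3 -c "
from plant import manip
print(manip.job_done())"
```

```text
the job is handed in; nothing more can be done
None
```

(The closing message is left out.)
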